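# Park the hand plane on its stand and hold the chest lid half open

## Task

The wooden tool chest has no lid stay yet and its lid falls shut by itself. Take the hand plane off the chest's lid and park it on the sloped plane stand, sole flat on the deck and lengthways, standing there by itself; then raise the lid and hold it still at 45 degrees from closed so that a stay can be fitted: the program finishes while the gripper is still holding the lid there. Leave the mallet, the glue bottle, the bench dog and the wood offcut where they are.

Things in the scene. Friction and masses are not known exactly. Their poses are not given: they have to be found in the camera images.
- chest: Fixed wooden tool chest, open-topped box 220 (x) x 260 (y) x 110 mm high with 8 mm walls, under its lid. Origin: centre of its underside, on the bench. Its -x side is the front (handle side), its +x side carries the hinge; z up. It stands to the left or the right, the stand on the other side, and is turned a little.
- lid_board: The chest's lid: wooden board 220 x 260 x 12 mm with a bar handle on its front edge, about 0.6 kg. Origin on the hinge axis, at the middle of the board's rear edge and on its underside; closed, its axes are those of the chest, the board lies from x = -220 mm to 0 and z = 0 to 12 mm. It turns about its y axis; there is no spring and nearly no friction, so it falls shut whenever it is let go.
- lid (a joint): Lid angle in rad: 0 closed (lid level), grows as the lid opens upward and back (the front edge rises and moves towards the chest's +x), at most 1.4. 45 degrees = 0.785.
- lid_handle (a point): Middle of the lid's handle: a dark steel round bar, 10 mm thick, 110 mm long along the chest's y, standing level 45 mm in front of the lid's front edge and joined to it by a bar of the same thickness at each end (inner gap 40 mm between bar and lid). In the frame of lid_board it lies at (-265, 0, 6) mm; it is 116.5 mm above the bench when the lid is closed. Its axes are those of lid_board.
- lid_hinge (a point): Middle of the hinge axis, same place and axes as lid_board; 110 mm behind the chest's centre, 110.5 mm above the bench. The axis runs along y; the handle moves about it on an arc of 265 mm radius.
- plane: Small wooden hand plane, loose, about 0.55 kg, lying on its sole on the closed lid: dark wood block 160 (x) x 50 (y) x 42 mm high, with a slanted iron and pale wedge rising to 75 mm above the sole, 0 to 45 mm behind the middle, and a round pale knob to 71 mm high at x = +56 mm, the toe. Iron, wedge and knob are narrower than the block. Origin: centre of the sole; x points to the toe, z up. The block's two long sides are clear for a grip across its width near the middle.
- stand: Fixed plywood plane stand: base plate 190 (x) x 120 (y) x 14 mm and two posts that carry the sloped deck. Origin: centre of its underside, on the bench; its -x side is the low end of the deck.
- deck: The stand's sloped deck: board 210 mm (x, along the slope) x 70 mm (y) x 12 mm, with a lip 12 mm high across its low end (the lip's inner face at x = -105 mm). Origin: middle of its upper face, 75 mm above the bench; x points up the slope, y along the level width, z is square to the upper face, leaning 15 degrees from vertical towards the stand's low end. Wood on wood holds the plane on the slope by friction; the lip stops it too. The toe may point either way.
- mallet: Bystander: loose wooden mallet lying on the bench, head 65 x 110 x 55 mm, handle 210 mm. Origin on the bench, roughly mid-length; the head is at x = +90 mm.
- glue: Bystander: loose white glue bottle, 60 mm diameter, 150 mm high. Origin: centre of its underside.
- bench_dog: Bystander: loose round aluminium bench dog, 36 mm diameter, 34 mm high. Origin: centre of its underside.
- offcut: Bystander: loose pale wood offcut 40 (x) x 120 (y) x 30 mm. Origin: centre of its underside.

How it is judged:
By the outcome, as a careful person would: the job done as asked, in the order asked, and still so for the second after the job is handed in, while the arm keeps its last pose, push and grip.
It also fails if it takes over 64 s, if anything falls off the work surface, if the arm or the gripper's body presses on something with over 40 N, if the wrist force passes 120 N, or if a joint passes its speed limit or range.

## Robot

A 7-joint arm with a two-finger parallel gripper is mounted at the origin on the work surface. World frame = base frame: x ahead of the robot, y to its left, z up, the work surface at z = 0. Lengths are in m, angles in rad, forces in N, time in s.
With the tool pointing down it reaches from about 0.4 to 0.85 m from the base axis. Payload 10.4 kg.
Tool frame: the origin (TCP) lies at the very end of the fingers, on their centre line; the grasp point (between the pads) lies 19 mm behind it; z points along the fingers, y is the line along which they close (so a half turn about z gives the same grasp; the last joint's range is limited). The gripper opens to 85 mm and grips with 20 to 120 N. Pads are 22 mm wide; open, the fingers measure 114 mm over their backs; the gripper's body (76 mm by 85 mm) begins 54 mm behind the grasp point. The pads swing forward as they close: fully open they stand 13 mm farther back than shut.
Start: joints at [1.299, 0.332, -0.065, 1.46, 0.022, 1.35, -0.088], TCP at [0.154, -0.606, 0.231] pointing down, gripper open.
Joint ranges: [-2.6, 2.6], [-0.5, 2.12], [-1.47, 1.34], [0.16, 2.42], [-1.27, 4.41], [0.06, 2.06], [-2.6, 2.6]. Speed limits (rad/s): [2.22, 2.22, 2.79, 2.79, 3.14, 3.14, 3.14].

## Interface

Orientations are given as a unit quaternion [x, y, z, w].
In Python, from workcell import * gives the robot as it stands.
- The arm moves only by the tool step_arm, never from a script. Its argument "commands" is one flat list of numbers, 7 for each row, row after row: the finger opening in mm, from 0 to 85.4, then the shift along the world's x, y, z as a fraction of full scale, then the turn, a rotation vector about the world's x, y, z as a fraction of full scale. A call has exactly 10 rows; each row is the pose to reach, as a shift and turn from the pose commanded when the call began, turning the shorter way round; what a row does not reach only later rows make up. Full scale, the value 1, is 0.6 m for a shift and pi rad for a turn. A row lasts 1/8 s, in which the tool goes at most 62.5 mm and 10.7 degrees, less where a joint would pass 70% of its speed; a pose out of reach is approached as far as the arm can. A call with a number of a shift or a turn outside -1 to 1 is refused whole. A call with a gripper value outside its range is refused whole. The fingers move at their own pace and stop on an object; "squeeze" is the grip in N (left out, the last holds). Time passes only in rows, so rows that repeat a pose let the fingers close, or fill a call up. It gives the time, the measured TCP pose, the force, the opening and the grip force at its end, in the units of the state.
- get_obs(): the state, without advancing time (a new reading comes with each control period).
- camera(name): name is "side" or "top"; returns the picture (480x640x3 uint8, red, green, blue); there is no depth.
- camera_params(name): a dict with "mtx" (3x3 intrinsics, pixels), "dist" ([k1, k2, p1, p2, k3] as OpenCV has them; the pictures are not rectified), "extrinsics" (4x4, takes a point from world to camera coordinates). Camera axes: x right, y down, z forward; pixel columns grow to the right and rows downward; lengths in m; the calibration is good to about 2 mm. A picture is of the moment at which its call begins. camera_params takes no time and is no camera call.
- hand_in(): hands the job in; it is judged then, once.
The state is a dict: "clock": time; "joint_pos": joint angles; "joint_velocities": joint speeds; "tau": joint torques, N m; "position": TCP position; "ee_rot": TCP orientation; "ft_force": force on the tool from outside, world axes, zero at the start; "torque": the same for the moment, N m; "grip_width": opening from 0.0 (shut) to 1.0 (fully open); "grasp_force": force on a finger pad.
Only numpy, scipy, OpenCV 4.12 (cv2) and the standard library are available. Lean on these libraries where they do the work, as an engineer would, in place of code of your own. Each camera call takes 0.05 s, during which the arm holds its last target. There are 200 camera calls.

## Working session

There is one attempt and no reset: what is moved stays moved. The work goes in short steps, Python scripts to look and compute and a tool call to move; the robot and the scene stay as the last step left them, time stands still between calls to the robot, and variables do not carry over. Pictures are saved under pics/ and viewed, at most 11 in all, crops included, and the job is handed in when it is done.

Besides the shell and the picture viewer there is one more tool, called after ">>>" as name(argument=value, ...) on one line, values as JSON. step_arm: Moves the arm, as the interface text tells. Its arguments: {"type":"object","properties":{"commands":{"type":"array","items":{"type":"number"}},"squeeze":{"type":"number"}},"required":["commands"]}

```bash
mkdir -p pics
python3 - <<'E'
from workcell import *
import cv2,numpy as np
for n in("side","top"):
    cv2.imwrite(f"pics/{n}0.png",camera(n)[:,:,::-1]); p=camera_params(n); print(n,np.round(p["mtx"],1).tolist(),p["dist"],np.round(p["extrinsics"],3).tolist())
print(get_obs())
E
```

```text
side [[491.1, 0.0, 321.3], [0.0, 491.1, 244.2], [0.0, 0.0, 1.0]] [-0.02623369  0.          0.          0.          0.        ] [[-0.745, -0.667, -0.005, 0.429], [-0.474, 0.534, -0.7, 0.38], [0.47, -0.519, -0.714, 1.193], [0.0, 0.0, 0.0, 1.0]]
top [[575.6, 0.0, 326.5], [0.0, 575.6, 244.3], [0.0, 0.0, 1.0]] [0.04141355 0.         0.         0.         0.        ] [[-0.023, -1.0, -0.004, -0.001], [-0.977, 0.023, -0.214, 0.601], [0.214, -0.001, -0.977, 1.382], [0.0, 0.0, 0.0, 1.0]]
{'clock': 0.1, 'joint_pos': array([ 1.29938553,  0.33282502, -0.06469787,  1.46085275,  0.02157269,
        1.34991586, -0.08853037]), 'joint_velocities': array([-0.00047771, -0.00229586, -0.00108044, -0.00030823, -0.00022694,
        0.00103554, -0.00032862]), 'tau': array([ 1.22995240e-03, -6.26747704e+01,  4.93451895e-02, -3.92428029e+01,
        1.63923955e-02,  7.09901753e-03,  3.69206191e-05]), 'position': array([ 0.15382746, -0.60542216,  0.23058747]), 'ee_rot': array([ 9.92272607e-01,  1.24075166e-01, -9.76318534e-05, -6.46151278e-04]), 'ft_force': array([-0.94999275,  0.72679404, -0.15151936]), 'torque': array([-0.03040636, -0.0126758 , -0.04362717]), 'grasp_force': 0.0, 'grip_width': 0.999591358428322}
```

View pics/side0.png

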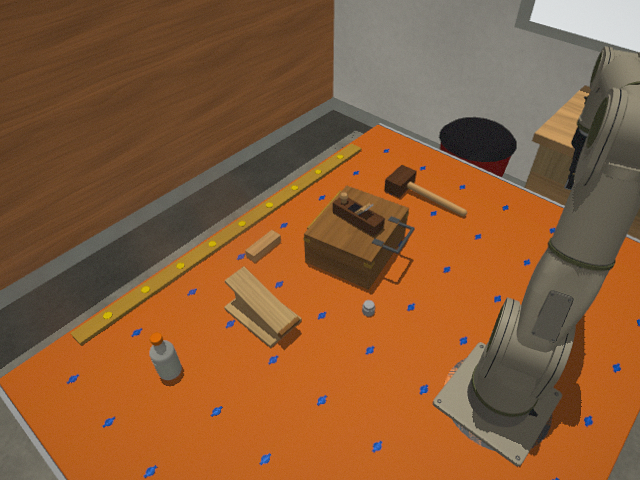

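View pics/top0.png

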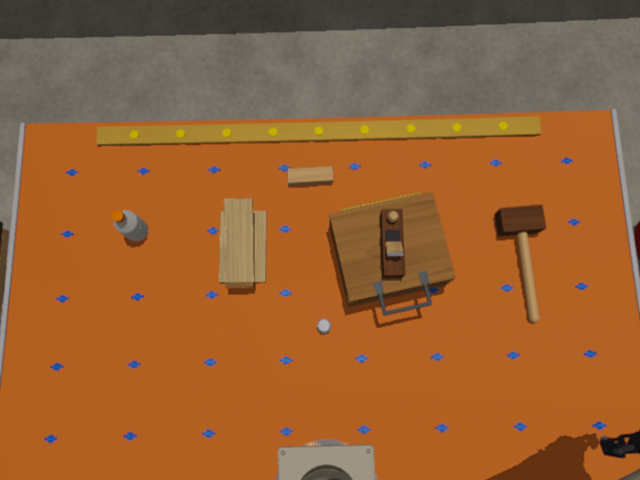

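The pictures show the chest at about (390,250) in the top view, its handle (405,312) facing the robot. The plane is on the lid at (393,242), its toe at (393,217). The stand is at about (240,243), and the mallet, glue, dog and offcut are clear of both. I'll zoom in to pick exact corners.

Run:
```python
import cv2,numpy as np
t=cv2.imread("pics/top0.png")[185:325,205:465]; s=cv2.imread("pics/side0.png")[175:355,215:425]
cv2.imwrite("pics/c1.png",cv2.resize(t,None,fx=3,fy=3,interpolation=2))
cv2.imwrite("pics/c2.png",cv2.resize(s,None,fx=3.3,fy=3.3,interpolation=2))
```

```text
(no output)
```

View pics/c1.png

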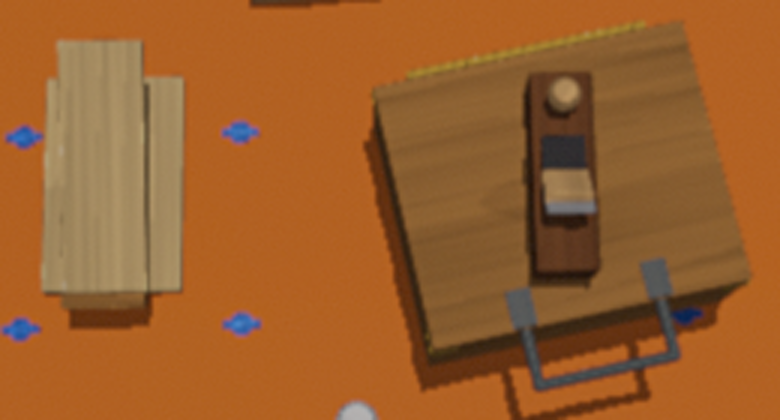

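View pics/c2.png

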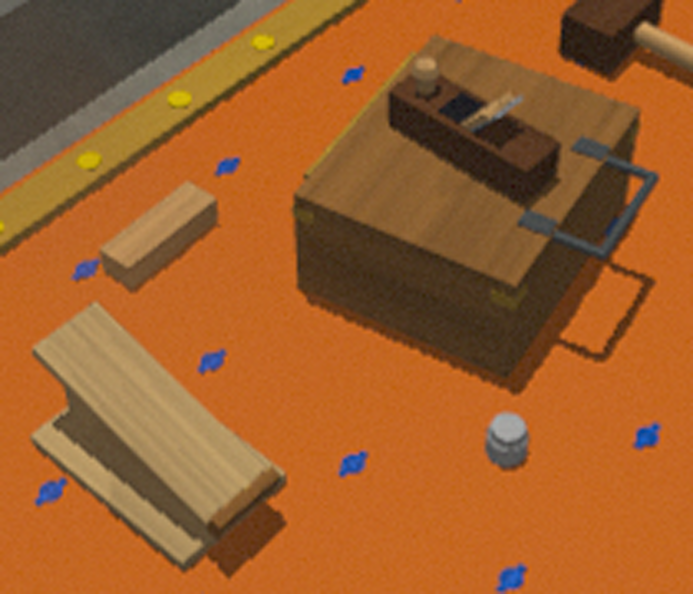

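The crops show these points. The deck's far, high end has corners at crop (57,41) and (141,41), and its low lip faces the robot. The plane block's top corners are (530,73), (590,73), (597,270) and (535,272). The handle bar's ends are (540,385) and (677,356). Next I cast rays through these.

```bash
cat > h.py <<'E'
from workcell import *
import cv2,numpy as np
from scipy.spatial.transform import Rotation as R
def ray(n,px):
    p=camera_params(n);E=p["extrinsics"];u=cv2.undistortPoints(np.array(px,float).reshape(-1,1,2),p["mtx"],p["dist"])[:,0]
    d=np.c_[u,np.ones(len(u))]@E[:3,:3]; return -E[:3,:3].T@E[:3,3],d
def onz(n,px,z):
    o,d=ray(n,px); t=(z-o[2])/d[:,2]; return o+t[:,None]*d
def tri(a,b):
    o1,d1=ray("top",a);o2,d2=ray("side",b);r=[]
    for x,y in zip(d1,d2):
        s=np.linalg.lstsq(np.c_[x,-y],o2-o1,rcond=None)[0]; r.append((o1+s[0]*x+o2+s[1]*y)/2)
    return np.array(r)
def st():
    o=get_obs();print(round(o["clock"],2),o["position"].round(4),"ypr",R.from_quat(o["ee_rot"]).as_matrix().round(3).tolist(),"F",o["ft_force"].round(1),"g",round(o["grip_width"]*85.4,1),round(o["grasp_force"],1),"j",o["joint_pos"].round(2))
E
python3 - <<'E'
from h import *
T=lambda c:np.array(c)/3+[204.67+.33*0+.0,184.67] if 0 else (np.array(c)+.5)/3-.5+[205,185]
S=lambda c:(np.array(c)+.5)/3.3-.5+[215,175]
np.set_printoptions(precision=4,suppress=True)
print("plane",onz("top",T([(530,73),(590,73),(597,270),(535,272)]),.1645)); 
print("plane tri",tri(T([(530,73),(597,270),(535,272)]),S([(390,90),(557,150),(520,186)])))
print("lid",onz("top",T([(374,92),(683,22),(748,272),(430,352)]),.1225))
print("handle",onz("top",T([(540,385),(677,356)]),.1165)); print("h tri",tri(T([(540,385),(677,356)]),S([(605,253),(655,178)])))
print("deck far",onz("top",T([(57,41),(141,41)]),.102),"near",onz("top",T([(41,291),(147,291)]),.057))
print("base",onz("top",T([(183,78),(183,291)]),.014))
print("deck tri",tri(T([(57,41),(141,41),(147,291),(41,291)]),S([(33,350),(95,305),(285,478),(207,528)])))
print("dog",onz("top",[[323.5,326]],.034))
E
```

```text
plane [[ 0.6612 -0.1461  0.1645]
 [ 0.66   -0.1934  0.1645]
 [ 0.5029 -0.1908  0.1645]
 [ 0.5024 -0.1431  0.1645]]
plane tri [[ 0.6608 -0.1466  0.1637]
 [ 0.5049 -0.192   0.1538]
 [ 0.5071 -0.1447  0.1425]]
lid [[ 0.6601 -0.0231  0.1225]
 [ 0.7131 -0.2772  0.1225]
 [ 0.5053 -0.3156  0.1225]
 [ 0.4476 -0.062   0.1225]]
handle [[ 0.4203 -0.1477  0.1165]
 [ 0.4407 -0.2565  0.1165]]
h tri [[ 0.4192 -0.1482  0.1176]
 [ 0.4407 -0.257   0.1143]]
deck far [[0.7157 0.2387 0.102 ]
 [0.7141 0.1691 0.102 ]] near [[0.5136 0.257  0.057 ]
 [0.5114 0.1691 0.057 ]]
base [[0.7064 0.1438 0.014 ]
 [0.5173 0.1438 0.014 ]]
deck tri [[0.7159 0.2387 0.0987]
 [0.7157 0.1698 0.0964]
 [0.5076 0.1674 0.0413]
 [0.5075 0.2525 0.0635]]
dog [[ 0.3994 -0.0023  0.034 ]]
```

>>> step_arm(commands=[85, 0.04, 0.04, 0.06, 0, 0, 0, 85, 0.12, 0.12, 0.12, 0, 0, -0.02, 85, 0.2, 0.2, 0.12, 0, 0, -0.03, 85, 0.29, 0.29, 0.12, 0, 0, -0.05, 85, 0.38, 0.38, 0.12, 0, 0, -0.06, 85, 0.46, 0.47, 0.12, 0, 0, -0.07, 85, 0.54, 0.55, 0.12, 0, 0, -0.085, 85, 0.62, 0.64, 0.12, 0, 0, -0.085, 85, 0.69, 0.71, 0.12, 0, 0, -0.085, 85, 0.713, 0.728, 0.12, 0, 0, -0.085], squeeze=60)

```text
clock: 1.35
position: [0.5666, -0.1833, 0.3032]
ee_rot: [1.0, -0.009, -0.0, 0.0]
ft_force: [0.9, -1.0, 0.3]
grip_width: 0.993
grasp_force: 0.0
```

Run:
```python
from h import *
st()
cv2.imwrite("pics/s1.png",cv2.resize(camera("side")[100:340,180:500,::-1],None,fx=2.4,fy=2.4,interpolation=2))
```

```text
1.35 [ 0.5666 -0.1833  0.3032] ypr [[1.0, -0.019, -0.0], [-0.019, -1.0, -0.0], [-0.0, 0.0, -1.0]] F [ 0.9 -1.   0.3] g 84.8 0.0 j [ 0.6   0.27 -0.45  1.41  0.12  1.49 -1.44]
```

View pics/s1.png

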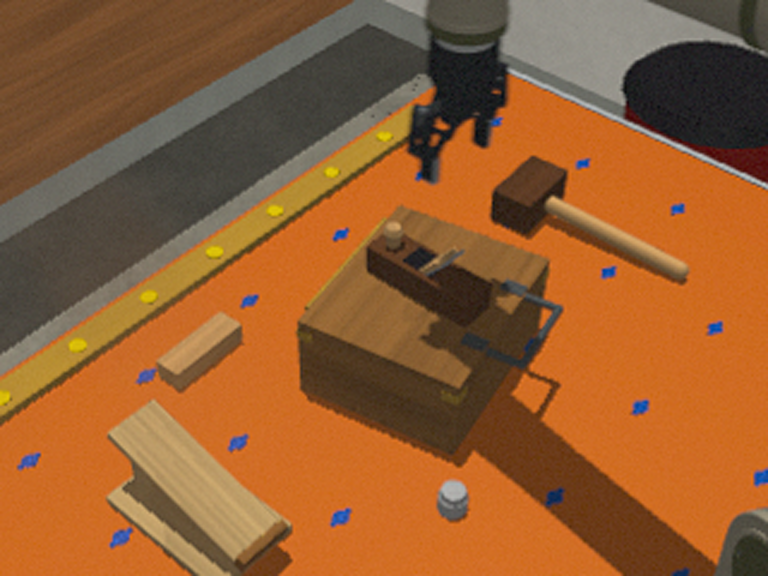

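The gripper (crop 455,130) is open above the plane and nearly aligned with it. Now I lower it and close on the block.

>>> step_arm(commands=[85, 0, 0, 0, 0, 0, 0, 85, 0, 0, -0.05, 0, 0, 0, 85, 0, 0, -0.1, 0, 0, 0, 85, 0, 0, -0.15, 0, 0, 0, 85, 0, 0, -0.2, 0, 0, 0, 85, 0, 0, -0.24, 0, 0, 0, 85, 0, 0, -0.265, 0, 0, 0, 85, 0, 0, -0.28, 0, 0, 0, 85, 0, 0, -0.283, 0, 0, 0, 85, 0, 0, -0.283, 0, 0, 0])

```text
clock: 2.65
position: [0.566, -0.185, 0.1342]
ee_rot: [1.0, -0.009, 0.0, 0.0]
ft_force: [0.3, 0.1, 0.5]
grip_width: 0.998
grasp_force: 0.0
```

>>> step_arm(commands=[65, 0, 0, 0, 0, 0, 0, 55, 0, 0, 0, 0, 0, 0, 45, 0, 0, 0, 0, 0, 0, 40, 0, 0, 0, 0, 0, 0, 40, 0, 0, 0, 0, 0, 0, 40, 0, 0, 0, 0, 0, 0, 40, 0, 0, 0, 0, 0, 0, 40, 0, 0, 0, 0, 0, 0, 40, 0, 0, 0.003, 0, 0, 0, 40, 0, 0, 0.003, 0, 0, 0])

```text
clock: 3.9
position: [0.5655, -0.1848, 0.1353]
ee_rot: [1.0, -0.009, -0.0, -0.0]
ft_force: [-1.0, 1.4, -1.0]
grip_width: 0.579
grasp_force: 63.1
```

Run:
```python
from h import *
st()
```

```text
3.9 [ 0.5655 -0.1848  0.1353] ypr [[1.0, -0.018, -0.0], [-0.018, -1.0, 0.0], [-0.0, -0.0, -1.0]] F [-1.   1.4 -1. ] g 49.4 63.1 j [ 0.6   0.37 -0.44  1.64  0.17  1.16 -1.47]
```

>>> step_arm(commands=[40, 0, 0, 0.01, 0, 0, 0, 40, 0, 0, 0.03, 0, 0, 0, 40, 0, 0, 0.07, 0, 0, 0, 40, 0, 0, 0.11, 0, 0, 0, 40, 0, 0, 0.15, 0, 0, 0, 40, 0, 0, 0.18, 0, 0, 0, 40, 0, 0, 0.2, 0, 0, 0, 40, 0, 0, 0.2, 0, 0, 0, 40, 0, 0, 0.2, 0, 0, 0, 40, 0, 0, 0.2, 0, 0, 0], squeeze=90)

```text
clock: 5.15
position: [0.5653, -0.1847, 0.2544]
ee_rot: [1.0, -0.009, -0.001, -0.0]
ft_force: [0.1, -0.5, -5.3]
grip_width: 0.569
grasp_force: 93.6
```

Run:
```python
from h import *
st()
a=camera("top")[160:330,300:500,::-1];b=camera("side")[80:280,260:480,::-1]
f=lambda a:cv2.resize(a,None,fx=1.95,fy=1.95*1,interpolation=2)
A,B=f(a),f(b);H=max(len(A),len(B));p=lambda i:cv2.copyMakeBorder(i,0,H-len(i),0,0,0)
o=np.hstack([p(A),p(B)]);print(o.shape);cv2.imwrite("pics/lift.png",o[:, :800] if 0 else cv2.resize(o,(800,int(H*800/o.shape[1]))))
```

```text
5.15 [ 0.5653 -0.1847  0.2544] ypr [[1.0, -0.018, -0.001], [-0.018, -1.0, 0.0], [-0.001, -0.0, -1.0]] F [ 0.1 -0.5 -5.3] g 48.6 93.6 j [ 0.6   0.29 -0.45  1.49  0.13  1.39 -1.44]
(390, 819, 3)
```

View pics/lift.png

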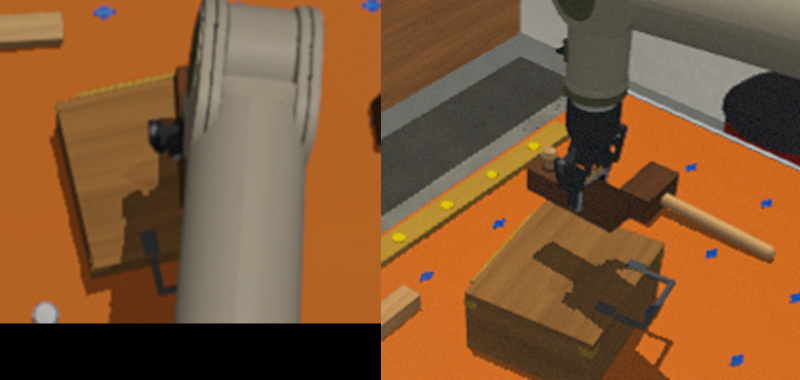

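The plane hangs level in the gripper. In the side crop, its lower left edge runs from about (528,190) at the toe to (612,230) at the heel. I'll check the pitch with rays.

Run:
```python
from h import *
px=(np.array([(528,190),(528,168),(612,230),(612,205)])-[381,0])/1.905+[260,80]
o,d=ray("side",px);t=(-.16-o[1])/d[:,1];print((o+t[:,None]*d).round(4))
```

```text
[[ 0.6563 -0.16    0.2412]
 [ 0.6572 -0.16    0.2818]
 [ 0.4991 -0.16    0.2511]
 [ 0.5035 -0.16    0.2943]]
```

>>> step_arm(commands=[40, 0, 0.02, 0, 0, 0, 0, 40, 0.01, 0.08, 0, 0, -0.01, 0, 40, 0.01, 0.16, 0, 0, -0.02, 0, 40, 0.02, 0.25, 0, 0, -0.03, 0, 40, 0.03, 0.34, 0, 0, -0.045, 0.002, 40, 0.04, 0.43, 0, 0, -0.06, 0.003, 40, 0.045, 0.51, 0, 0, -0.07, 0.004, 40, 0.05, 0.58, 0, 0, -0.083, 0.005, 40, 0.05, 0.63, 0, 0, -0.083, 0.005, 40, 0.05, 0.648, 0, 0, -0.083, 0.005])

```text
clock: 6.5
position: [0.5942, 0.2075, 0.2553]
ee_rot: [0.992, 0.001, 0.13, -0.002]
ft_force: [-0.7, -0.8, -6.6]
grip_width: 0.572
grasp_force: 93.8
```

>>> step_arm(commands=[40, 0, 0, 0, 0, 0, 0, 40, 0, 0, 0, 0, 0, 0, 40, 0, 0, 0, 0, 0, 0, 40, 0, 0, -0.02, 0, 0, 0, 40, 0, 0, -0.05, 0, 0, 0, 40, 0, 0, -0.08, 0, 0, 0, 40, 0, 0, -0.11, 0, 0, 0, 40, 0, 0, -0.13, 0, 0, 0, 40, 0, 0, -0.14, 0, 0, 0, 40, 0, 0, -0.14, 0, 0, 0])

```text
clock: 7.75
position: [0.5956, 0.204, 0.1711]
ee_rot: [0.992, -0.001, 0.13, -0.001]
ft_force: [-0.6, -0.4, -5.3]
grip_width: 0.572
grasp_force: 94.0
```

Run:
```python
from h import *
st()
a=camera("side");cv2.imwrite("pics/raw2.png",a[:,:,::-1]);cv2.imwrite("pics/hov.png",cv2.resize(a[200:370,190:380,::-1],None,fx=3.5,fy=3.5,interpolation=2))
```

```text
7.75 [0.5956 0.204  0.1711] ypr [[0.966, -0.002, 0.258], [-0.003, -1.0, 0.002], [0.258, -0.003, -0.966]] F [-0.6 -0.4 -5.3] g 48.9 94.0 j [ 0.12  0.28 -0.67  1.73  0.36  0.98 -2.26]
```

View pics/hov.png

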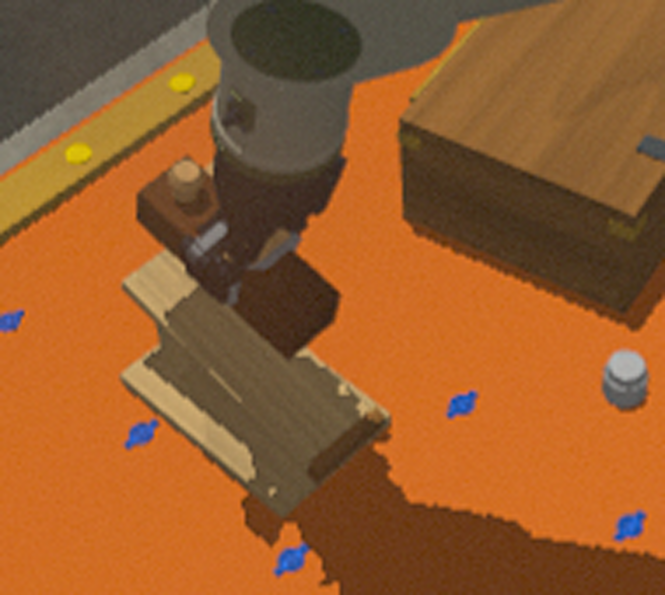

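The plane hangs above the deck. Its left sole edge runs from (140,218) to (290,356), and the deck's left top edge from (122,287) to (308,468). I'll compare the two slopes.

Run:
```python
from h import *
def f(px,y):
    px=(np.array(px)+.5)/3.5-.5+[190,200]
    o,d=ray("side",px);t=(y-o[1])/d[:,1];p=o+t[:,None]*d;v=p[0]-p[1];print(p.round(4).tolist(),np.degrees(np.arctan2(v[2],v[0])),np.linalg.norm(v))
f([(140,218),(290,356)],.229);f([(138,192),(290,310)],.229);f([(122,287),(308,468)],.239)
```

```text
[[0.6861, 0.229, 0.1878], [0.5315, 0.229, 0.1559]] 11.664280504891423 0.15784951868681596
[[0.6817, 0.229, 0.2188], [0.5253, 0.229, 0.212]] 2.4952265828325015 0.15653538233883468
[[0.7155, 0.239, 0.0949], [0.5141, 0.239, 0.0451]] 13.885638648487921 0.20738740540179387
```

>>> step_arm(commands=[40, 0, 0, -0.01, 0, -0.004, 0, 40, 0, 0, -0.03, 0, -0.008, 0, 40, 0, 0, -0.06, 0, -0.014, 0, 40, 0, 0, -0.085, 0, -0.014, 0, 40, 0, 0, -0.1, 0, -0.014, 0, 40, 0, 0, -0.11, 0, -0.014, 0, 40, 0, 0, -0.117, 0, -0.014, 0, 40, 0, 0, -0.12, 0, -0.014, 0, 40, 0, 0, -0.12, 0, -0.014, 0, 40, 0, 0, -0.12, 0, -0.014, 0])

```text
clock: 9.05
position: [0.5959, 0.2041, 0.0997]
ee_rot: [0.988, -0.001, 0.152, -0.001]
ft_force: [0.6, -0.3, -6.1]
grip_width: 0.568
grasp_force: 93.9
```

Run:
```python
from h import *
st()
a=camera("side");cv2.imwrite("pics/raw3.png",a[:,:,::-1]);cv2.imwrite("pics/hov2.png",cv2.resize(a[220:370,200:350,::-1],None,fx=4,fy=4,interpolation=2))
```

```text
9.05 [0.5959 0.2041 0.0997] ypr [[0.954, -0.002, 0.301], [-0.003, -1.0, 0.002], [0.301, -0.003, -0.954]] F [ 0.6 -0.3 -6.1] g 48.5 93.9 j [ 0.07  0.34 -0.64  1.84  0.48  0.8  -2.38]
```

View pics/hov2.png

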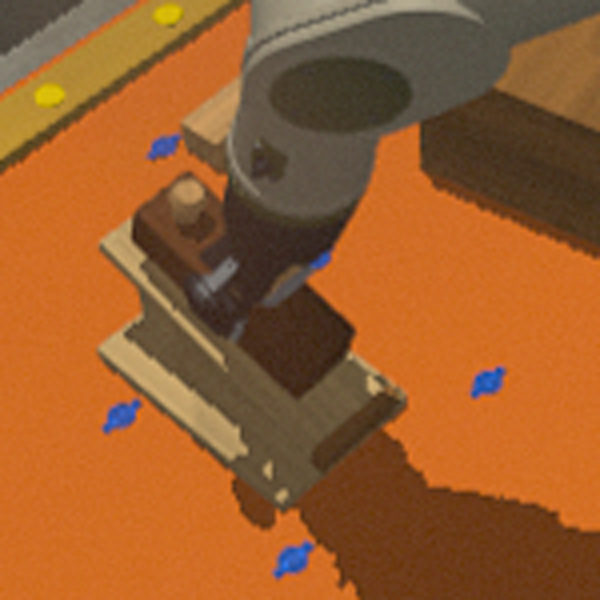

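The plane is just above the deck, centred across its width, and its sole edge (135,240)–(297,397) is parallel to the deck edge. I lower it gently.

>>> step_arm(commands=[40, 0, 0, -0.008, 0, 0, 0, 40, 0, 0, -0.014, 0, 0, 0, 40, 0, 0, -0.018, 0, 0, 0, 40, 0, 0, -0.02, 0, 0, 0, 40, 0, 0, -0.022, 0, 0, 0, 40, 0, 0, -0.023, 0, 0, 0, 40, 0, 0, -0.024, 0, 0, 0, 40, 0, 0, -0.025, 0, 0, 0, 40, 0, 0, -0.025, 0, 0, 0, 40, 0, 0, -0.025, 0, 0, 0])

```text
clock: 10.35
position: [0.5962, 0.2041, 0.0853]
ee_rot: [0.988, -0.001, 0.153, -0.001]
ft_force: [-2.7, -2.5, 6.0]
grip_width: 0.569
grasp_force: 95.5
```

>>> step_arm(commands=[40, 0, 0, 0, 0, 0, 0, 40, 0, 0, -0.001, 0, 0, 0, 40, 0, 0, -0.002, 0, 0, 0, 40, 0, 0, -0.003, 0, 0, 0, 40, 0, 0, -0.004, 0, 0, 0, 40, 0, 0, -0.004, 0, 0, 0, 40, 0, 0, -0.004, 0, 0, 0, 40, 0, 0, -0.004, 0, 0, 0, 40, 0, 0, -0.004, 0, 0, 0, 40, 0, 0, -0.004, 0, 0, 0], squeeze=20)

```text
clock: 11.6
position: [0.5974, 0.204, 0.0841]
ee_rot: [0.988, -0.001, 0.154, -0.001]
ft_force: [-0.8, -2.8, 11.0]
grip_width: 0.568
grasp_force: 95.0
```

>>> step_arm(commands=[50, 0, 0, 0, 0, 0, 0, 53, 0, 0, 0, 0, 0, 0, 56, 0, 0, 0, 0, 0, 0, 60, 0, 0, 0, 0, 0, 0, 65, 0, 0, 0, 0, 0, 0, 72, 0, 0, 0, 0, 0, 0, 80, 0, 0, 0, 0, 0, 0, 85, 0, 0, 0, 0, 0, 0, 85, 0, 0, 0, 0, 0, 0, 85, 0, 0, 0, 0, 0, 0])

```text
clock: 12.85
position: [0.5957, 0.204, 0.082]
ee_rot: [0.988, -0.001, 0.152, -0.001]
ft_force: [-0.0, 0.9, -0.5]
grip_width: 0.993
grasp_force: 0.0
```

Run:
```python
from h import *
st()
```

```text
12.85 [0.5957 0.204  0.082 ] ypr [[0.954, -0.002, 0.3], [-0.003, -1.0, 0.002], [0.3, -0.003, -0.954]] F [-0.   0.9 -0.5] g 84.8 0.0 j [ 0.06  0.36 -0.62  1.86  0.51  0.78 -2.41]
```

>>> step_arm(commands=[85, -0.005, 0, 0.016, 0, 0, 0, 85, -0.015, 0, 0.05, 0, 0, 0, 85, -0.03, 0, 0.1, 0, 0, 0, 85, -0.05, 0, 0.16, 0, 0, 0, 85, -0.07, 0, 0.23, 0, 0, 0, 85, -0.09, -0.03, 0.3, 0, 0, 0, 85, -0.12, -0.1, 0.35, 0, 0, 0, 85, -0.15, -0.18, 0.37, 0, 0, 0, 85, -0.17, -0.26, 0.37, 0, 0, 0, 85, -0.18, -0.3, 0.37, 0, 0, 0])

```text
clock: 14.1
position: [0.4867, 0.0221, 0.3058]
ee_rot: [0.988, -0.002, 0.153, -0.001]
ft_force: [0.8, -0.1, 0.1]
grip_width: 0.995
grasp_force: 0.0
```

Run:
```python
from h import *
st()
o=get_obs();c=R.from_quat(o["ee_rot"])
for yaw in(101,-79):
    t=R.from_euler("z",yaw,degrees=True)*R.from_euler("x",180,degrees=True)
    print(yaw,((t*c.inv()).as_rotvec()/np.pi).round(3))
print(((np.array([.430,-.2005,.22])-o["position"])/.6).round(3))
A=camera("top")[150:330,200:480,::-1];B=camera("side")[180:360,200:440,::-1]
cv2.imwrite("pics/side3.png",B);cv2.imwrite("pics/plc.png",cv2.resize(np.hstack([A,B]),None,fx=1.53,fy=1.53,interpolation=2))
```

```text
14.1 [0.4867 0.0221 0.3058] ypr [[0.953, -0.004, 0.303], [-0.004, -1.0, 0.001], [0.303, -0.002, -0.953]] F [ 0.8 -0.1  0.1] g 85.0 0.0 j [ 0.38 -0.23 -0.46  1.91 -0.09  1.13 -1.64]
101 [-0.087  0.071  0.557]
-79 [ 0.067  0.082 -0.434]
[-0.094 -0.371 -0.143]
```

View pics/plc.png

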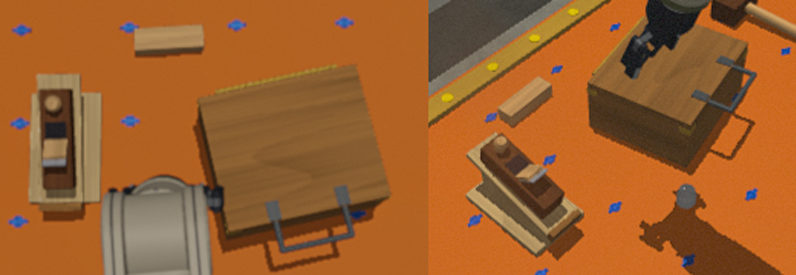

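The plane sits flat and central on the deck (top crop 57,140; side crop 520,170), and the bystanders have not moved. Next is the handle.

>>> step_arm(commands=[40, -0.02, -0.04, 0, -0.009, 0.007, 0.056, 40, -0.04, -0.08, 0, -0.017, 0.014, 0.111, 40, -0.05, -0.12, 0, -0.026, 0.021, 0.167, 40, -0.06, -0.16, 0, -0.035, 0.028, 0.223, 40, -0.07, -0.2, 0, -0.044, 0.036, 0.279, 40, -0.08, -0.24, 0, -0.052, 0.043, 0.334, 40, -0.09, -0.28, -0.03, -0.061, 0.05, 0.39, 40, -0.094, -0.32, -0.06, -0.07, 0.057, 0.446, 40, -0.094, -0.36, -0.1, -0.08, 0.065, 0.51, 40, -0.094, -0.371, -0.143, -0.087, 0.071, 0.557], squeeze=50)

```text
clock: 15.45
position: [0.432, -0.1988, 0.2186]
ee_rot: [0.634, 0.774, -0.002, 0.002]
ft_force: [-0.1, 1.1, -0.2]
grip_width: 0.469
grasp_force: 0.0
```

>>> step_arm(commands=[40, 0, 0, 0, 0, 0, 0, 40, 0, 0, 0, 0, 0, 0, 40, 0, 0, 0, 0, 0, 0, 40, 0, 0, 0, 0, 0, 0, 40, 0, 0, 0, 0, 0, 0, 40, 0, 0, 0, 0, 0, 0, 40, 0, 0, 0, 0, 0, 0, 40, 0, 0, 0, 0, 0, 0, 40, 0, 0, 0, 0, 0, 0, 40, 0, 0, 0, 0, 0, 0])

```text
clock: 16.7
position: [0.4312, -0.1986, 0.2181]
ee_rot: [0.636, 0.772, -0.002, 0.001]
ft_force: [0.2, 1.0, 0.7]
grip_width: 0.474
grasp_force: 0.0
```

Run:
```python
from h import *
st()
o=get_obs();c=R.from_quat(o["ee_rot"]);t=R.from_euler("z",101,degrees=True)*R.from_euler("x",180,degrees=True)
print(((t*c.inv()).as_rotvec()/np.pi).round(3),((np.array([.430,-.2005,.0975])-o["position"])/.6).round(3))
cv2.imwrite("pics/hd.png",cv2.resize(camera("side")[120:300,300:500,::-1],None,fx=3,fy=3,interpolation=2))
```

```text
16.7 [ 0.4312 -0.1986  0.2181] ypr [[-0.191, 0.982, -0.0], [0.982, 0.191, -0.004], [-0.004, -0.001, -1.0]] F [0.2 1.  0.7] g 40.5 0.0 j [ 0.36  0.01 -0.03  1.86  0.    1.27  0.52]
[ 0.001 -0.    -0.   ] [-0.002 -0.003 -0.201]
```

View pics/hd.png

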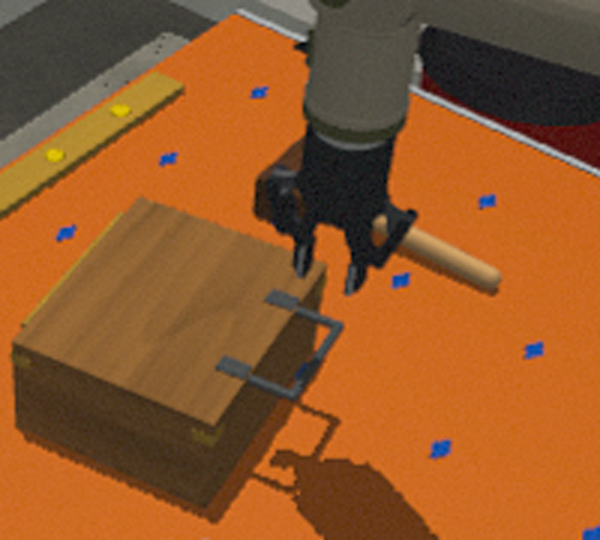

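The gripper is above the handle bar, one finger (300,260) on the lid side and the other (355,280) on the outer side. I lower it and close.

>>> step_arm(commands=[40, -0.002, -0.003, -0.03, 0, 0, 0, 40, -0.002, -0.003, -0.07, 0, 0, 0, 40, -0.002, -0.003, -0.11, 0, 0, 0, 40, -0.002, -0.003, -0.14, 0, 0, 0, 40, -0.002, -0.003, -0.165, 0, 0, 0, 40, -0.002, -0.003, -0.18, 0, 0, 0, 40, -0.002, -0.003, -0.19, 0, 0, 0, 40, -0.002, -0.003, -0.197, 0, 0, 0, 40, -0.002, -0.003, -0.2, 0, 0, 0, 40, -0.002, -0.003, -0.2, 0, 0, 0])

```text
clock: 18.0
position: [0.4302, -0.2004, 0.0983]
ee_rot: [0.636, 0.772, -0.002, 0.001]
ft_force: [0.8, 0.6, 0.3]
grip_width: 0.468
grasp_force: 0.0
```

>>> step_arm(commands=[30, 0, 0, 0, 0, 0, 0, 20, 0, 0, 0, 0, 0, 0, 12, 0, 0, 0, 0, 0, 0, 5, 0, 0, 0, 0, 0, 0, 2, 0, 0, 0, 0, 0, 0, 2, 0, 0, 0, 0, 0, 0, 2, 0, 0, 0, 0, 0, 0, 2, 0, 0, 0, 0, 0, 0, 2, 0, 0, 0, 0, 0, 0, 2, 0, 0, 0, 0, 0, 0])

```text
clock: 19.25
position: [0.4306, -0.2003, 0.0984]
ee_rot: [0.636, 0.772, -0.001, 0.002]
ft_force: [5.7, 1.8, 0.0]
grip_width: 0.095
grasp_force: 48.7
```

Run:
```python
from h import *
st()
o=get_obs();p=o["position"];g=p+[0,0,.019]
ux=np.array([np.cos(np.radians(11)),np.sin(np.radians(11)),0])
for a in(10,20,30,40,45):
    a=np.radians(a);th0=np.arctan2(.006,.265);r=np.hypot(.265,.006)
    d=ux*(.265*np.cos(0)-.265*np.cos(a)+.006*np.sin(a))+np.array([0,0,.265*np.sin(a)+.006*(np.cos(a)-1)])
    print(round(np.degrees(a)),(d/.6).round(4))
```

```text
19.25 [ 0.4306 -0.2003  0.0984] ypr [[-0.191, 0.982, 0.001], [0.982, 0.191, -0.004], [-0.005, 0.0, -1.0]] F [5.7 1.8 0. ] g 8.1 48.7 j [ 0.37  0.13 -0.03  2.    0.01  1.01  0.52]
10 [0.0083 0.0016 0.0765]
20 [0.0295 0.0057 0.1505]
30 [0.063  0.0122 0.2195]
40 [0.1077 0.0209 0.2816]
45 [0.1339 0.026  0.3094]
```

>>> step_arm(commands=[2, 0.0006, 0.0001, 0.0154, 0, 0, 0, 2, 0.0018, 0.0003, 0.0308, 0, 0, 0, 2, 0.0034, 0.0007, 0.0461, 0, 0, 0, 2, 0.0069, 0.0013, 0.069, 0, 0, 0, 2, 0.0115, 0.0022, 0.0917, 0, 0, 0, 2, 0.0173, 0.0034, 0.114, 0, 0, 0, 2, 0.0242, 0.0047, 0.1362, 0, 0, 0, 2, 0.0295, 0.0057, 0.1505, 0, 0, 0, 2, 0.0295, 0.0057, 0.1505, 0, 0, 0, 2, 0.0295, 0.0057, 0.1505, 0, 0, 0])

```text
clock: 20.5
position: [0.4479, -0.1968, 0.1879]
ee_rot: [0.636, 0.772, -0.002, 0.001]
ft_force: [7.4, 0.2, -5.3]
grip_width: 0.096
grasp_force: 49.1
```

>>> step_arm(commands=[2, 0.008, 0.0015, 0.0176, 0, 0, 0, 2, 0.0165, 0.003, 0.0352, 0, 0, 0, 2, 0.026, 0.005, 0.053, 0, 0, 0, 2, 0.035, 0.0065, 0.069, 0, 0, 0, 2, 0.046, 0.0087, 0.0855, 0, 0, 0, 2, 0.056, 0.0106, 0.101, 0, 0, 0, 2, 0.068, 0.013, 0.1165, 0, 0, 0, 2, 0.08, 0.0152, 0.1311, 0, 0, 0, 2, 0.0935, 0.0178, 0.146, 0, 0, 0, 2, 0.106, 0.0203, 0.1589, 0, 0, 0])

```text
clock: 21.75
position: [0.5101, -0.1846, 0.285]
ee_rot: [0.636, 0.772, -0.002, 0.0]
ft_force: [-11.2, 3.2, 5.2]
grip_width: 0.096
grasp_force: 48.7
```

>>> step_arm(commands=[2, 0, 0, 0, 0, 0, 0, 2, 0, 0, 0, 0, 0, 0, 2, 0, 0, 0, 0, 0, 0, 2, 0, 0, 0, 0, 0, 0, 2, 0, 0, 0, 0, 0, 0, 2, 0, 0, 0, 0, 0, 0, 2, 0, 0, 0, 0, 0, 0, 2, 0, 0, 0, 0, 0, 0, 2, 0, 0, 0, 0, 0, 0, 2, 0, 0, 0, 0, 0, 0])

```text
clock: 23.0
position: [0.5101, -0.1846, 0.2852]
ee_rot: [0.636, 0.772, -0.002, 0.0]
ft_force: [-12.0, 3.0, 9.3]
grip_width: 0.096
grasp_force: 49.1
```

Run:
```python
from h import *
st()
p=get_obs()["position"];print("angle est",np.degrees(np.arcsin((p[2]-.0984+.006*.3)/.265)))
A=camera("top")[150:330,200:480,::-1];B=camera("side")[100:360,200:480,::-1];cv2.imwrite("pics/rawe.png",camera("side")[:,:,::-1])
B=cv2.resize(B,None,fx=1.9,fy=1.9,interpolation=2);A=cv2.resize(A,(268,172));A=cv2.copyMakeBorder(A,0,len(B)-172,0,0,0)
cv2.imwrite("pics/end.png",np.hstack([A,B]))
```

```text
23.0 [ 0.5101 -0.1846  0.2852] ypr [[-0.191, 0.982, -0.002], [0.982, 0.191, -0.004], [-0.003, -0.003, -1.0]] F [-12.    3.    9.3] g 8.2 49.1 j [ 0.31  0.13 -0.06  1.6   0.01  1.42  0.45]
angle est 45.371390378391006
```

View pics/end.png

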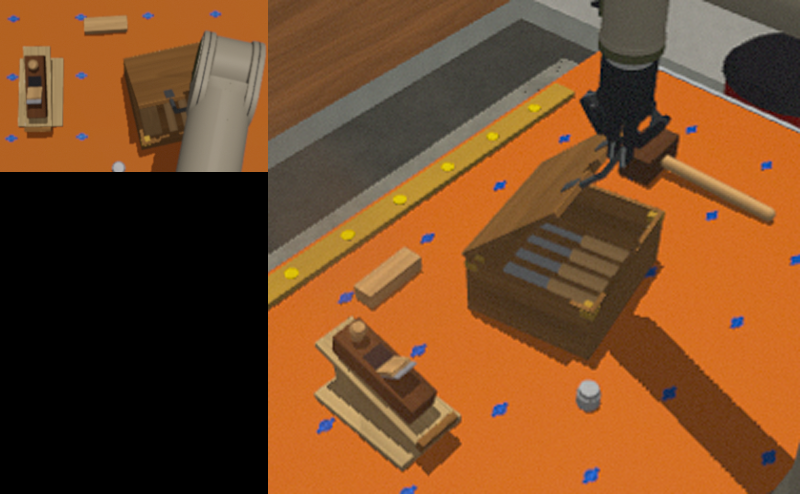

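The lid is up with the bar held (side crop about 615,165), and the plane is still on the deck (385,370). My estimate is 45.0–45.4°. A small outward nudge takes off the inner push.

>>> step_arm(commands=[2, -0.0006, 0, 0, 0, 0, 0, 2, -0.0012, -0.0002, 0, 0, 0, 0, 2, -0.0012, -0.0002, 0, 0, 0, 0, 2, -0.0012, -0.0002, 0, 0, 0, 0, 2, -0.0012, -0.0002, 0, 0, 0, 0, 2, -0.0012, -0.0002, 0, 0, 0, 0, 2, -0.0012, -0.0002, 0, 0, 0, 0, 2, -0.0012, -0.0002, 0, 0, 0, 0, 2, -0.0012, -0.0002, 0, 0, 0, 0, 2, -0.0012, -0.0002, 0, 0, 0, 0])

```text
clock: 24.4
position: [0.5098, -0.1847, 0.2849]
ee_rot: [0.636, 0.772, -0.002, 0.001]
ft_force: [-8.8, 3.6, 5.3]
grip_width: 0.095
grasp_force: 48.9
```

Run:
```python
from h import *
st(); print(hand_in())
```

```text
24.4 [ 0.5098 -0.1847  0.2849] ypr [[-0.191, 0.982, -0.002], [0.982, 0.191, -0.004], [-0.004, -0.002, -1.0]] F [-8.8  3.6  5.3] g 8.1 48.9 j [ 0.31  0.13 -0.06  1.6   0.01  1.42  0.45]
the job is handed in; nothing more can be done
None
```

The hand plane is parked sole-down on the stand's deck, the gripper is holding the lid at about 45° (my estimate from the gripper position), the four bystanders were left alone, and the job was handed in at 24.4 s.

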